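# Jack up the mould lid and hold it

### The arm

A 6-joint arm with a two-finger parallel gripper is mounted at the origin on a cart in front of the work surface, level with it; the furniture and walls round the work are solid. World frame = base frame: x ahead of the robot, y to its left, z up, the work surface at z = 0. Lengths are in mm, angles in degrees, forces in N, time in s.
With the tool pointing down it reaches from about 300 to 850 mm from the base axis. Payload 4.2 kg.
Tool frame: the origin (TCP) lies between the finger pads; the fingertips stand 19 mm ahead of it and the grasp point (between the pads) is the TCP; z points along the fingers, x is the direction in which the jaws open and shut, and the axes are right-handed (so a half turn about z gives the same grasp; the last joint's range is limited). The gripper opens to 91 mm and grips with 3 to 60 N. Pads are 32 mm wide; open, the fingers measure 118 mm over their backs; the gripper's body (76 mm by 178 mm) begins 60 mm behind the grasp point.
Start: joints at [76.089, 18.312, 89.639, -0, 72.044, -1.146], TCP at [127.054, 560.805, 200.376] pointing down, gripper open.
Joint ranges: [-177.97, 177.97], [-48.28, 115.42], [12.27, 149.76], [-77.06, 257.06], [2.81, 150.46], [-146.56, 146.56]. Speed limits (degrees/s): [147.25, 147.25, 180, 180, 180, 180].

### API

Orientations are given as [roll, pitch, yaw] about the fixed x, y, z axes, in that order (R = Rz(yaw) Ry(pitch) Rx(roll)).
In Python, from workcell import sensors, grab_frame, env gives the robot as it stands.
- The arm moves only by the tool servo_tool, never from a script. Its argument "motion" is one flat list of numbers, 7 for each row, row after row: the shift along the world's x, y, z in mm, then the turn, a rotation vector about the world's x, y, z in rad, then the opening in per cent of the stroke, from 0 (shut) to 100 (fully open). In form: [x, y, z, rx, ry, rz, grip, x, y, z, rx, ry, rz, grip, ...]. A call has 1 to 10 rows; each row shifts and turns the commanded pose from where the row before left it; what a row does not reach is not made up. A row lasts 1/12 s, in which the tool goes at most 41.7 mm and 7.16 degrees, less where a joint would pass 70% of its speed; a pose out of reach is approached as far as the arm can. A call with a gripper value outside its range is refused whole. The fingers move at their own pace and stop on an object; "newtons" is the grip in N (left out, the last holds). Time passes only in rows, so rows that do not move let the fingers close. It gives the time, the measured TCP pose, the force and the opening at its end, in the units of the state.
- sensors.state(): the state, without advancing time (a new reading comes with each control period).
- grab_frame(name): name is "side" or "top"; returns a dict with "image" (384x512x3 uint8, red, green, blue), "depth" (384x512 float32, mm along the optical axis (not along the pixel's ray), 0 where there is no reading), "fx", "fy", "cx", "cy" (pixels), "extrinsics" (4x4, takes a point from camera to world coordinates). Camera axes: x right, y up, looking along -z (the intrinsics and any distortion apply to the point x, -y, -z); pixel columns grow to the right and rows downward; lengths in mm; the calibration is good to about 2 mm. A picture is of the moment at which its call begins.
- env.job_done(): hands the job in, once; it reports no verdict.
The state is a dict: "time_s": time; "qpos": joint angles; "qvel": joint speeds; "effort": joint torques, N m; "ee_pos": TCP position; "ee_rot": TCP orientation; "force": force on the tool from outside, world axes, zero at the start; "torque": the same for the moment, N m; "gripper_width": finger opening in mm.
Only numpy, scipy, OpenCV 4.12 (cv2) and the standard library are available. Lean on these libraries where they do the work, as an engineer would, in place of code of your own. Each camera call takes 0.05 s, during which the arm holds its last target.

### The job

Hold the lid of the wooden mould box ajar so that the casting can be looked at: stand the small lever jack on the bench with its round saddle centred right under the steel lift pad of the lid's front tongue, then press the jack's handle all the way down to its stop so that the jack raises the lid. Finish while still holding the handle down: the jack does not latch, and the lid falls shut if you let go. Lift the lid with the jack only, never with the hand, and leave the tape roll, the tub of dowels and the small cast cone beside them where they are.

Things in the scene. Friction and masses are not known exactly. Their poses are not given: they have to be found in the camera images.
- mould: Low wooden box 120 (x) x 200 (y) x 70 mm high with a hinged plywood lid, fixed to the bench but standing elsewhere and turned each time. Origin: on the bench, straight below the centre of the lift pad. Its x axis points from the lift pad into the box: the front wall begins at x = 45 mm, the hinge is at x = 169 mm, 72 mm high. The lid weighs about 0.8 kg and falls shut by itself.
- lift_pad (a point): Centre of the underside of the lift pad, a steel disc 30 mm across, 62 mm above the bench while the lid is shut, about 82 mm when the jack holds it up, under the plywood tongue (44 mm wide, round end 22 mm beyond this point) that sticks out of the lid's front. Tongue 70 to 82 mm high; a steel bolt head on top (to 89 mm) marks the same point. Battens on the lid reach 94 mm.
- jack: Loose grey lever jack, 0.8 kg, right of the box. Origin: underside, below the grip block; x axis to the saddle, z up. Base 8 mm thick: 84 mm wide from x = 20 to 105 mm, 56 mm wide from x = -135 to 20. Housing 30 mm wide, 43 high, x = -45 to 80. Grip block at x = 0, saddle at x = 80, handle pivot (along y) at x = -35, z = 60 mm. Centre of mass near the grip block.
- jack_grip (a point): Centre of the grip block to carry the jack by: 34 x 34 mm, from 43 to 90 mm above the jack's underside (this point is 66 mm up). Grasp it from above across the jack's y axis; nothing stands beside it above the base plate.
- saddle (a point): Centre of the top of the jack's saddle, a flat steel disc of 28 mm diameter on the ram, 52 mm above the jack's underside with the handle up, so 10 mm clear below the shut lid's pad. It rises straight up, by 30 mm when the handle is fully down.
- handle_pad (a point): Centre of the top face of the black rubber pad (44 mm along the handle, 34 wide, 12 thick) at the handle's free end: press here. It is 80 mm along the handle from the pivot, 6 mm above its centre line; in the jack's frame at x = -107, z = 95 mm with the handle up, x = -115, z = 52 mm at the stop.
- jack_handle (a joint): Handle angle in rad: 0 up (the handle slopes up 0.38 rad towards its free end), 0.55 fully down at its stop (slopes down 0.17 rad). A spring and the lid push it back up; about 5 to 12 N at the rubber pad holds it at the stop.
- tape: Roll of masking tape lying flat, 93 mm across, 24 mm high; origin at the centre of its underside. Bystander.
- tub: Small pale tub of dowels, 71 mm across, 52 mm high; origin at the centre of its underside. Bystander.
- cone: Small pale cast cone standing on the bench, 42 mm across, 60 mm high; origin at the centre of its underside. Bystander.

How it is judged (in metres and radians):
On the way, in this order (a step that is already met when the one before it is completed fails the run):
1. the jack stands flat on the bench with its saddle under the lift pad, the lid still shut (horizontal distance between saddle and lift_pad below 0.01 m and angle between jack's own z axis and vertical below 0.05 rad and height (world z) of jack below 0.005 m and height (world z) of lift_pad below 0.065 m), for 0.2 s.
2. the handle is pressed down and the jack has raised the lid (horizontal distance between saddle and lift_pad below 0.01 m and angle between jack's own z axis and vertical below 0.05 rad and height (world z) of jack below 0.005 m and value of joint jack_handle above 0.48 rad and height (world z) of lift_pad above 0.075 m), for 0.2 s.
At the end, for the whole second after the job is handed in: Jack flat on the bench (3 deg), saddle within 10 mm of the pad centre from above; fingers hold the handle past 0.48 rad with over 1 N; lid rests on the jack (over 1 N) with its pad 75 to 90 mm up, untouched by the robot; jack still; tape roll, tub and cone within 30 mm of their places (all of step 2 and height (world z) of lift_pad below 0.09 m and contact force between jack and mould above 1 N and contact force between the fingers and jack above 1 N and contact force between each of the arm, the fingers and mould below 0.5 N and linear speed of jack below 0.02 m/s and distance of each of tape, tub, cone from where it was at the start of the episode below 0.03 m); the arm keeps its last pose, push and grip.
It fails at once if the lid or box is pushed or lifted with the hand (contact force between any of the fingers, the arm and mould above 3 N).
It fails at once if the lid is raised while the saddle is not under the lift pad (height (world z) of lift_pad above 0.068 m and horizontal distance between saddle and lift_pad above 0.015 m).
It fails at once if a bystander is disturbed (not (distance of tape from where it was at the start of the episode below 0.03 m) or not (distance of tub from where it was at the start of the episode below 0.03 m) or not (distance of cone from where it was at the start of the episode below 0.03 m)).
It also fails if it takes over 54 s, if anything falls off the work surface, if the arm or the gripper's body presses on something with over 40 N, if the wrist force passes 120 N, or if a joint passes its speed limit or range.

## Working session

There is one attempt and no reset: what is moved stays moved. The work goes in short steps, Python scripts to look and compute and a tool call to move; the robot and the scene stay as the last step left them, time stands still between calls to the robot, and variables do not carry over. Pictures are saved under pics/ and viewed, and the job is handed in when it is done.

Besides the shell and the picture viewer there is one more tool, called after "Request:" as name(argument=value, ...), one argument or row to a line, values as JSON. servo_tool: Moves the arm, as the interface text tells. Its arguments: {"type":"object","properties":{"motion":{"type":"array"},"newtons":{"type":"number"}},"required":["motion"]}

```bash
mkdir -p pics; ls
python3 - <<'E'
from workcell import sensors, grab_frame, env
import cv2,numpy as np,pickle
print(sensors.state())
for n in ("side","top"):
    f=grab_frame(n); pickle.dump(f,open(n+"0.pkl","wb"))
    cv2.imwrite(f"pics/{n}0.png",f["image"][:,:,::-1]); print(n,f["fx"],f["fy"],f["cx"],f["cy"],f["extrinsics"].round(3).tolist(),f.keys())
E
```

```text
pics
{'time_s': 0.0, 'qpos': array([ 7.60901126e+01,  1.83540888e+01,  8.97067199e+01, -1.47537825e-03,
        7.20441111e+01, -1.14658845e+00]), 'qvel': array([-0.04286714, -0.03303669, -0.03931833,  0.03677743,  0.03061823,
       -0.07597437]), 'effort': array([-4.44560046e-04, -4.12471139e+01, -2.31980360e+01,  7.26084178e-02,
        4.57628758e-02, -1.62948372e-04]), 'ee_pos': array([126.91731251, 560.27204388, 199.49364747]), 'ee_rot': array([-1.79999303e+02,  1.04926782e-01,  7.72371578e+01]), 'force': array([-0.05338948,  0.22953708, -0.35639053]), 'torque': array([-0.04865348,  0.02237104,  0.00517541]), 'gripper_width': 91.43517930255184}
side 402.62680716927883 402.62680716927883 250.86017192355538 192.13590738121974 [[-0.997, -0.063, 0.043, 581.474], [0.075, -0.716, 0.695, 843.65], [-0.013, 0.696, 0.718, 843.307], [0.0, 0.0, 0.0, 1.0]] dict_keys(['image', 'depth', 'fx', 'fy', 'cx', 'cy', 'extrinsics'])
top 367.33538966245504 367.33538966245504 261.0376274439924 190.62998832779348 [[-0.001, 0.988, -0.157, 382.667], [-1.0, -0.001, 0.003, 101.765], [0.003, 0.157, 0.988, 1081.856], [0.0, 0.0, 0.0, 1.0]] dict_keys(['image', 'depth', 'fx', 'fy', 'cx', 'cy', 'extrinsics'])
```

View pics/side0.png

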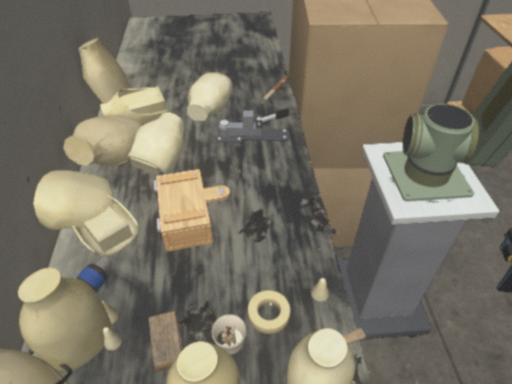

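View pics/top0.png

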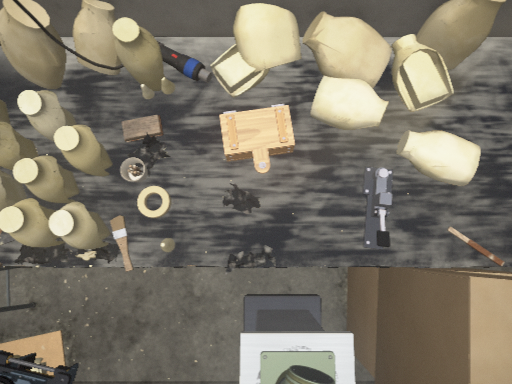

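```bash
cat > h.py <<'E'
import numpy as np,pickle,cv2
def load(n): return pickle.load(open(n,"rb"))
def ray(f,u,v):
    d=np.array([(u-f["cx"])/f["fx"],-(v-f["cy"])/f["fy"],-1.0]); E=f["extrinsics"]
    return E[:3,3],E[:3,:3]@d
def atz(f,u,v,z):
    o,d=ray(f,u,v); return o+d*(z-o[2])/d[2]
def dep(f,u,v):
    o,d=ray(f,u,v); return o+d*f["depth"][int(round(v)),int(round(u))]
def proj(f,p):
    E=f["extrinsics"]; q=E[:3,:3].T@(np.asarray(p,float)-E[:3,3]); return np.array([f["cx"]+f["fx"]*q[0]/-q[2], f["cy"]-f["fy"]*q[1]/-q[2]])
def crop(f,x0,y0,x1,y1,s,out):
    c=f["image"][y0:y1,x0:x1,::-1]; cv2.imwrite(out,cv2.resize(c,None,fx=s,fy=s,interpolation=cv2.INTER_CUBIC))
E
python3 - <<'E'
from h import *
t=load("top0.pkl");s=load("side0.pkl")
crop(t,210,95,310,195,6,"pics/t_box.png")
crop(t,340,155,420,260,5,"pics/t_jack.png")
crop(s,205,75,305,150,7,"pics/s_jack.png")
crop(s,145,160,245,255,6,"pics/s_box.png")
E
```

```text
(no output)
```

View pics/t_box.png

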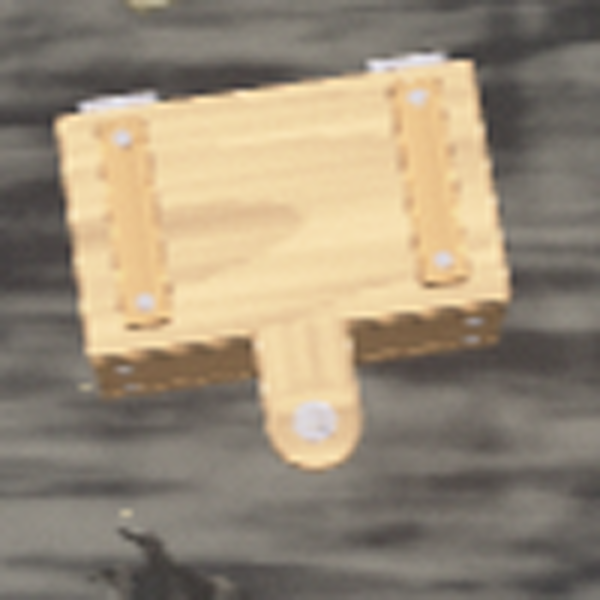

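View pics/t_jack.png

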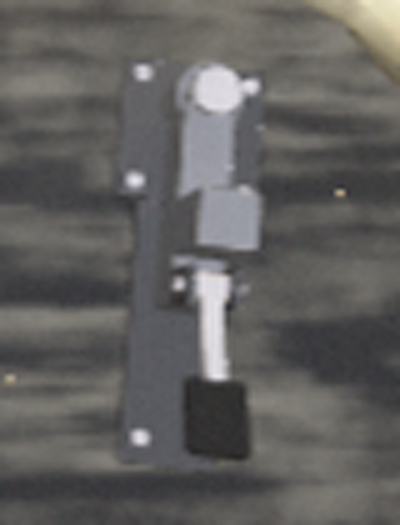

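View pics/s_jack.png

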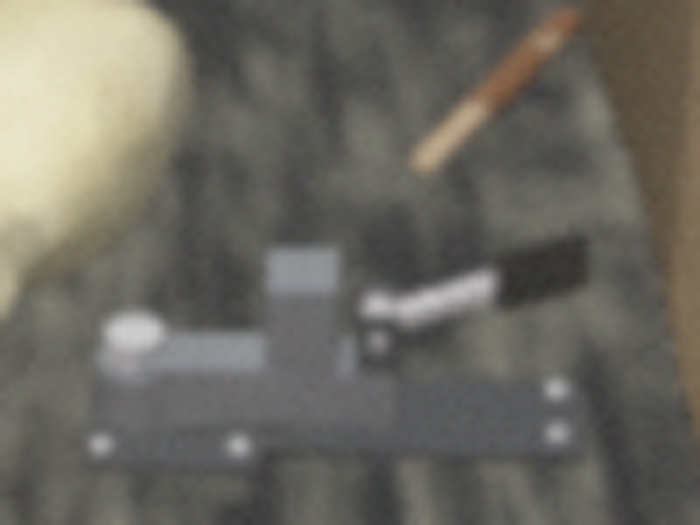

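View pics/s_box.png

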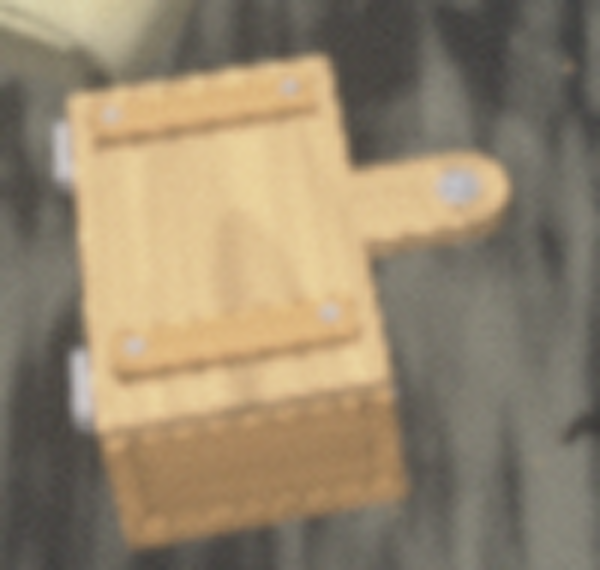

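Run:
```python
from h import *
t=load("top0.pkl");s=load("side0.pkl")
def T(x0,y0,sc,c,z,f): 
    u=x0+(c[0]+.5)/sc-.5; v=y0+(c[1]+.5)/sc-.5
    d=dep(f,u,v).round(1)
    return atz(f,u,v,z).round(1),d
def show(n,*a):print(n,*T(*a))
for n,c,z in [("bolt",(314,420),89),("LA",(57,118),82),("LB",(472,62),82),("LC",(508,298),82),("LD",(90,352),82),("tonguetip",(318,470),82),("b1",(122,137),94),("b2",(145,302),94),("b3",(417,96),94),("b4",(443,259),94)]:
    show(n,210,95,6,c,z,t)
show("bolt_s",145,160,6,(458,186),89,s)
for n,c,z in [("b1",(289,87),94),("b2",(111,114),94),("b3",(330,313),94),("b4",(134,346),94)]: show("side "+n,145,160,6,c,z,s)
for n,c,z in [("saddle",(218,90),52),("grip",(230,218),90),("pad",(217,418),95),("sc1",(143,72),9),("sc2",(135,180),9),("sc3",(140,438),9)]:
    show(n,340,155,5,c,z,t)
for n,c,z in [("saddle",(135,332),52),("grip",(303,271),90),("pad",(545,270),95),("sc1",(101,445),9),("sc2",(238,446),9),("sc3",(557,433),9)]:
    show("side "+n,205,75,7,c,z,s)
```

```text
bolt [613.6  96.1  89. ] [613.   96.1  91.4]
LA [762.2 217.8  82. ] [792.6 227.1   1.9]
LB [790.1  20.3  82. ] [788.9  20.6  85. ]
LC [673.8   5.   82. ] [673.2   5.2  84.1]
LD [647.8 200.5  82. ] [647.3 200.3  84. ]
tonguetip [591.5  94.2  82. ] [593.7  94.1  71.4]
b1 [748.3 185.8  94. ] [748.6 185.9  93.1]
b2 [668.4 174.2  94. ] [668.6 174.3  93.4]
b3 [768.4  47.4  94. ] [ 382.7  101.8 1081.9]
b4 [689.  36.  94.] [689.1  36.   93.5]
bolt_s [613.7 101.6  89. ] [613.7 102.2  89.6]
side b1 [688.4  37.1  94. ] [688.4  36.7  93.7]
side b2 [767.6  47.7  94. ] [767.   50.3  96.4]
side b3 [668.  175.4  94. ] [667.9 176.4  95.2]
side b4 [747.8 186.5  94. ] [748.  185.6  93. ]
saddle [ 598.5 -251.5   52. ] [ 597.9 -250.4   55.1]
grip [ 519.3 -241.2   90. ] [ 519.2 -241.    90.6]
pad [ 410.9 -226.6   95. ] [ 410.9 -226.5   95.3]
sc1 [ 618.5 -222.     9. ] [ 618.3 -221.6   10.1]
sc2 [ 553.2 -214.1    9. ] [ 552.7 -213.3   11.8]
sc3 [ 401.9 -210.     9. ] [ 401.9 -209.9    9.3]
side saddle [ 598.2 -250.5   52. ] [ 598.2 -248.6   53.4]
side grip [ 519.1 -237.8   90. ] [ 518.8 -242.2   87. ]
side pad [ 409.6 -221.2   95. ] [ 410.2 -217.4   97.6]
side sc1 [ 617.8 -221.5    9. ] [ 617.6 -217.5   12.1]
side sc2 [ 553.  -214.8    9. ] [ 553.  -216.1    8. ]
side sc3 [ 401.4 -210.9    9. ] [ 401.3 -211.7    8.4]
```

Run:
```python
from h import *
t=load("top0.pkl");s=load("side0.pkl")
print(proj(s,(613.6,96.1,89)), 145+458.5/6-.5,160+186.5/6-.5, proj(s,(613.6,96.1,82)))
H={}
for f in (t,s):
    v,u=np.mgrid[0:384,0:512]
    d=np.stack([(u-f["cx"])/f["fx"],-(v-f["cy"])/f["fy"],-np.ones(u.shape)],-1)*f["depth"][...,None]
    P=d@f["extrinsics"][:3,:3].T+f["extrinsics"][:3,3]
    P=P[f["depth"]>0]
    for p in P:
        k=(int(p[0]//50),int(p[1]//50)); H.setdefault(k,[]).append(p[2])
print("x\\y",*[f"{j*50:5d}" for j in range(13,-13,-1)])
for i in range(20,-4,-1):
    print(f"{i*50:5d}",*[f"{np.percentile(H[(i,j)],98):5.0f}" if (i,j) in H else "    ." for j in range(13,-13,-1)])
```

```text
[220.91832384 189.08819166] 220.91666666666669 190.58333333333334 [221.09290818 190.94469624]
x\y   650   600   550   500   450   400   350   300   250   200   150   100    50     0   -50  -100  -150  -200  -250  -300  -350  -400  -450  -500  -550  -600
 1000   230   149   186   183    31    44     5     5     4     4   137   150   150   137   129   164   153   144   129    93    89   185   241   245   240     5
  950   239   219   149   149   230   230   165    56     4    63   124   136   135   120   154   160   153   147   132   105   103   176   212   232   225     5
  900   305   274   157   147   231   232   184    61    60    81    87   107   108    93   127   141   143   142   124   100   108   112   134   131   111     5
  850   154     5   144     4   187   228   164    41    48    81    82    77    73     4     4   109   120   118   104    81    80    87    89    78     6     5
  800   146     4     4     4    16    18     4     4     4     4    71    59     4     4     4    85   103   107   104     5    78    86    89    71     4     5
  750   204   169     5    27    29 
[... 2341 characters left out ...]
   3  -770   328   336   336   335   334     .     .
    0  -768  -771  -770  -770  -769  -767  -769  -772  -772  -770     2     6   211   214   214   213    12     4  -768   331   336   336   335   335     .     .
  -50  -770  -770  -768  -769  -772  -771  -772  -771  -772  -773     1   319   211   214   214   213     .     .  -771   334   336   336   335   335     .     .
 -100  -770  -772  -769  -770  -771  -770  -772  -772  -773  -769     1   307   360   372   267     .     .     .     .   335   336   337   337   336     .     .
 -150  -770  -771  -771  -770  -771  -771  -770  -772  -771  -770     1   202   143     4     2     .     .     .     .     .     .  -770     .     .     .     .
```

Request:
servo_tool(
  motion=[16, -33, 5, 0, 0, 0.004, 100, 16, -33, 5, 0, 0, 0.004, 100, 16, -33, 5, 0, 0, 0.004, 100, 16, -33, 5, 0, 0, 0.004, 100, 16, -33, 0, 0, 0, 0.004, 100, 16, -33, 0, 0, 0, 0.004, 100, 16, -33, 0, 0, 0, 0.004, 100, 16, -33, 0, 0, 0, 0.004, 100, 16, -33, 0, 0, 0, 0.004, 100, 16, -33, 0, 0, 0, 0.004, 100],
)

```text
time_s: 0.93
ee_pos: [287.1, 229.0, 220.2]
ee_rot: [-180.0, 0.0, 79.6]
force: [0.8, -0.3, -0.4]
gripper_width: 91.3
```

Request:
servo_tool(
  motion=[16, -33, 0, 0, 0, 0.004, 100, 16, -33, 0, 0, 0, 0.004, 100, 16, -33, 0, 0, 0, 0.004, 100, 16, -33, 0, 0, 0, 0.004, 100, 16, -33, 0, 0, 0, 0.004, 100, 16, -33, 0, 0, 0, 0.004, 100, 16, -33, 0, 0, 0, 0.004, 100, 16, -33, 0, 0, 0, 0.004, 100, 16, -33, 0, 0, 0, 0.004, 100, 16, -33, 0, 0, 0, 0.004, 100],
)

```text
time_s: 1.77
ee_pos: [447.2, -101.1, 220.1]
ee_rot: [-180.0, -0.0, 81.8]
force: [-0.8, -0.2, -0.3]
gripper_width: 91.3
```

Request:
servo_tool(
  motion=[18, -35, 0, 0, 0, 0.004, 100, 18, -35, 0, 0, 0, 0.004, 100, 18, -35, -20, 0, 0, 0.002, 100, 18, -34, -20, 0, 0, 0, 100, 0, 0, -20, 0, 0, 0, 100, 0, 0, -10, 0, 0, 0, 100, 0, 0, 0, 0, 0, 0, 100],
)

```text
time_s: 2.35
ee_pos: [515.2, -233.9, 149.1]
ee_rot: [-179.6, -0.2, 82.4]
force: [-0.0, -0.5, 0.3]
gripper_width: 91.5
```

```bash
cat > snap.py <<'E'
import sys
from workcell import sensors, grab_frame
from h import *
tag=sys.argv[1]
for n in ("side","top"):
    f=grab_frame(n); pickle.dump(f,open(n+tag+".pkl","wb"))
    cv2.imwrite(f"pics/{n}{tag}.png",f["image"][:,:,::-1])
s=sensors.state(); print({k:np.round(s[k],2).tolist() for k in("time_s","qpos","ee_pos","ee_rot","force","gripper_width")})
E
python3 snap.py 1
python3 - <<'E'
from h import *
s=load("side1.pkl");t=load("top1.pkl")
a=cv2.resize(s["image"][40:170,190:320,::-1],None,fx=3,fy=3,interpolation=2)
b=cv2.resize(t["image"][140:270,330:460,::-1],None,fx=3,fy=3,interpolation=2)
cv2.imwrite("pics/c1.png",np.hstack([a,b]))
E
```

```text
{'time_s': 2.45, 'qpos': [-25.53, 19.62, 94.9, 0.02, 65.53, -107.97], 'ee_pos': [517.0, -234.07, 152.54], 'ee_rot': [-179.97, -0.03, 82.43], 'force': [-0.68, 0.38, 0.34], 'gripper_width': 91.03}
```

View pics/c1.png

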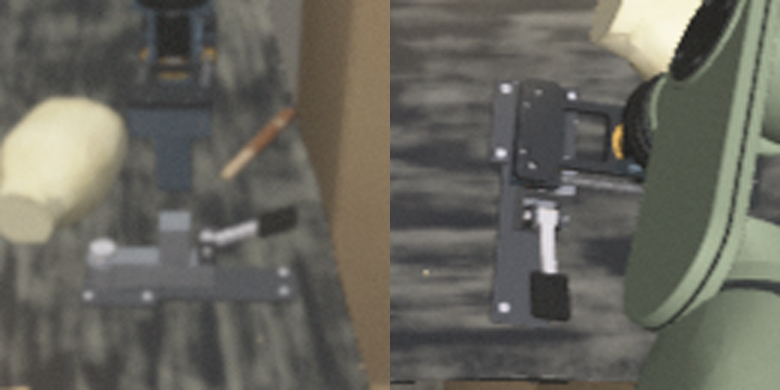

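Request:
servo_tool(
  motion=[0, 0, 0, 0, 0, 0, 100, 0, 0, 0, 0, 0, 0, 100],
)

```text
time_s: 2.62
ee_pos: [517.9, -234.4, 154.0]
ee_rot: [179.8, 0.0, 82.5]
force: [-0.5, 0.4, -0.1]
gripper_width: 91.2
```

Request:
servo_tool(
  motion=[1, -6, 0, 0, 0, 0, 100, 0, 0, -20, 0, 0, 0, 100, 0, 0, -25, 0, 0, 0, 100, 0, 0, -25, 0, 0, 0, 100, 0, 0, -16, 0, 0, 0, 100, 0, 0, 0, 0, 0, 0, 100, 0, 0, 0, 0, 0, 0, 100],
)

```text
time_s: 3.2
ee_pos: [518.4, -241.0, 66.5]
ee_rot: [-180.0, -0.0, 82.4]
force: [-0.2, -0.6, 0.1]
gripper_width: 91.3
```

```bash
python3 snap.py 2
python3 - <<'E'
from h import *
s=load("side2.pkl");t=load("top2.pkl")
a=cv2.resize(s["image"][40:170,190:320,::-1],None,fx=3,fy=3,interpolation=2)
b=cv2.resize(t["image"][140:270,330:460,::-1],None,fx=3,fy=3,interpolation=2)
cv2.imwrite("pics/c2.png",np.hstack([a,b]))
E
```

```text
{'time_s': 3.3, 'qpos': [-26.08, 24.55, 100.73, 0.0, 54.54, -108.49], 'ee_pos': [519.54, -241.52, 67.93], 'ee_rot': [179.83, 0.06, 82.4], 'force': [-0.2, 0.13, -0.15], 'gripper_width': 91.24}
```

View pics/c2.png

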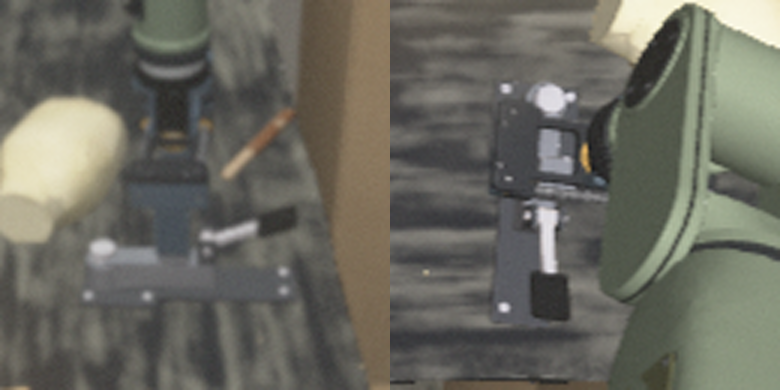

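Request:
servo_tool(
  motion=[0, 0, 0, 0, 0, 0, 0, 0, 0, 0, 0, 0, 0, 0, 0, 0, 0, 0, 0, 0, 0, 0, 0, 0, 0, 0, 0, 0, 0, 0, 0, 0, 0, 0, 0, 0, 0, 0, 0, 0, 0, 0, 0, 0, 0, 0, 0, 0, 0],
  newtons=45,
)

```text
time_s: 3.88
ee_pos: [518.3, -240.9, 66.3]
ee_rot: [-180.0, -0.0, 82.4]
force: [0.1, -0.6, 0.1]
gripper_width: 47.6
```

Request:
servo_tool(
  motion=[0, 0, 0, 0, 0, 0, 0, 0, 0, 0, 0, 0, 0, 0, 0, 0, 0, 0, 0, 0, 0, 0, 0, 0, 0, 0, 0, 0, 0, 0, 0, 0, 0, 0, 0],
)

```text
time_s: 4.3
ee_pos: [518.3, -240.6, 66.2]
ee_rot: [-180.0, -0.0, 82.4]
force: [0.1, 2.1, -0.0]
gripper_width: 33.5
```

Request:
servo_tool(
  motion=[0, 0, 5, 0, 0, 0, 0, 0, 0, 10, 0, 0, 0, 0, 0, 0, 10, 0, 0, 0, 0, 0, 0, 10, 0, 0, 0, 0, 0, 0, 5, 0, 0, 0, 0, 0, 0, 0, 0, 0, 0, 0],
)

```text
time_s: 4.8
ee_pos: [519.4, -241.5, 108.3]
ee_rot: [179.8, 0.1, 82.4]
force: [0.0, -1.0, -6.9]
gripper_width: 33.8
```

```bash
python3 snap.py 3
python3 - <<'E'
from h import *
s=load("side3.pkl");t=load("top3.pkl")
a=cv2.resize(s["image"][40:170,190:320,::-1],None,fx=3,fy=3,interpolation=2)
b=cv2.resize(t["image"][140:270,330:460,::-1],None,fx=3,fy=3,interpolation=2)
cv2.imwrite("pics/c3.png",np.hstack([a,b]))
E
```

```text
{'time_s': 4.9, 'qpos': [-26.09, 22.25, 98.07, 0.0, 59.67, -108.48], 'ee_pos': [518.26, -240.92, 106.55], 'ee_rot': [179.98, 0.0, 82.39], 'force': [-0.65, 0.18, -6.75], 'gripper_width': 33.35}
```

View pics/c3.png

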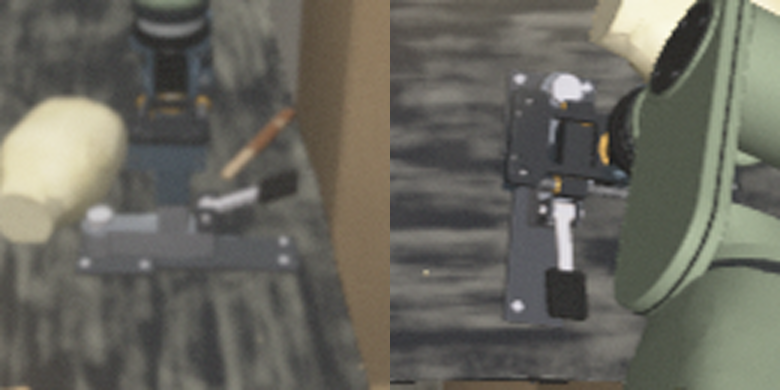

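Jack is lifted level in the hand (side view). Now carry it to 70 mm outside the tongue while turning.

Request:
servo_tool(
  motion=[-6, 20, 0, 0, 0, 0.02, 0, -6, 32, 0, 0, 0, 0.031, 0, -6, 32, 0, 0, 0, 0.031, 0, -6, 32, 0, 0, 0, 0.031, 0, -6, 32, 0, 0, 0, 0.031, 0, -6, 32, 0, 0, 0, 0.031, 0, -6, 32, 0, 0, 0, 0.031, 0, -6, 32, 0, 0, 0, 0.031, 0, -5, 32, 0, 0, 0, 0.031, 0, 0, 20, 0, 0, 0, 0.008, 0],
)

```text
time_s: 5.73
ee_pos: [463.1, 57.7, 105.8]
ee_rot: [-179.9, -0.1, 98.3]
force: [0.6, -1.4, -6.8]
gripper_width: 33.7
```

Request:
servo_tool(
  motion=[0, 20, 0, 0, 0, 0, 0, 0, 0, 0, 0, 0, 0, 0, 0, 0, 0, 0, 0, 0, 0],
)

```text
time_s: 5.98
ee_pos: [464.9, 75.8, 106.0]
ee_rot: [-179.9, 0.0, 98.3]
force: [-0.4, -0.2, -6.4]
gripper_width: 33.7
```

```bash
python3 snap.py 4
python3 - <<'E'
from h import *
s=load("side4.pkl");t=load("top4.pkl")
a=cv2.resize(s["image"][140:270,150:280,::-1],None,fx=4,fy=4,interpolation=2)
b=cv2.resize(t["image"][110:270,205:335,::-1],None,fx=3.25,fy=3.25,interpolation=2)
cv2.imwrite("pics/c4a.png",a);cv2.imwrite("pics/c4b.png",b)
E
```

```text
{'time_s': 6.08, 'qpos': [7.74, 14.03, 110.86, -0.03, 55.17, -90.46], 'ee_pos': [464.96, 74.66, 105.99], 'ee_rot': [-179.94, 0.02, 98.21], 'force': [-0.05, -0.55, -7.14], 'gripper_width': 33.43}
```

View pics/c4a.png

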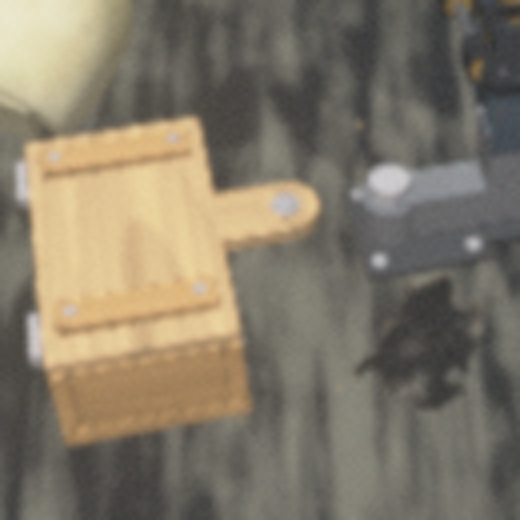

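View pics/c4b.png

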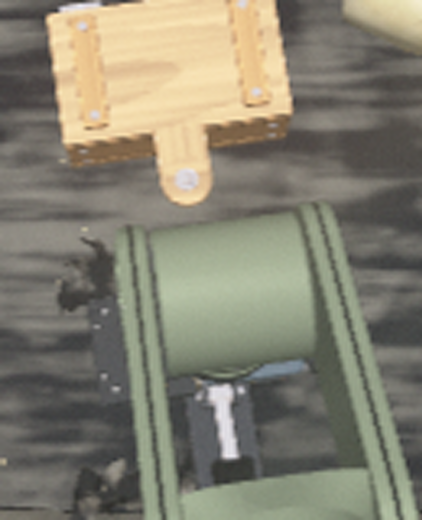

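Run:
```python
from h import *
s=load("side4.pkl")
def P(c): return 150+(c[0]+.5)/4-.5,140+(c[1]+.5)/4-.5
print("saddle",dep(s,*P((391,180))).round(1),atz(s,*P((391,180)),92).round(1))
for c in [(380,261),(473,243)]: print("screw",dep(s,*P(c)).round(1),atz(s,*P(c),49).round(1))
print("bolt",dep(s,*P((286,205))).round(1),atz(s,*P((286,205)),89).round(1))
```

```text
saddle [543.1  87.   90.4] [543.2  88.6  92. ]
screw [553.6 120.4  48.1] [553.6 121.1  49. ]
screw [490.3 110.7  49.5] [490.2 110.2  49. ]
bolt [613.3 100.4  86.6] [613.2 102.7  89. ]
```

Request:
servo_tool(
  motion=[0, 0, -8, 0, 0, 0, 0, 0, 0, -12, 0, 0, 0, 0, 0, 0, -10, 0, 0, 0, 0, 0, 0, -6, 0, 0, 0, 0, 0, 0, 0, 0, 0, 0, 0, 0, 0, 0, 0, 0, 0, 0],
)

```text
time_s: 6.58
ee_pos: [465.2, 74.6, 69.9]
ee_rot: [-179.9, -0.0, 98.2]
force: [0.0, -1.5, -6.8]
gripper_width: 33.6
```

```bash
python3 snap.py 5
python3 - <<'E'
from h import *
s=load("side5.pkl");
crop(s,180,140,300,240,6,"pics/c5.png")
E
```

```text
{'time_s': 6.68, 'qpos': [7.74, 16.54, 113.53, 0.01, 49.87, -90.44], 'ee_pos': [465.93, 74.93, 70.67], 'ee_rot': [179.93, -0.0, 98.18], 'force': [-0.18, -0.08, -6.19], 'gripper_width': 33.77}
```

View pics/c5.png

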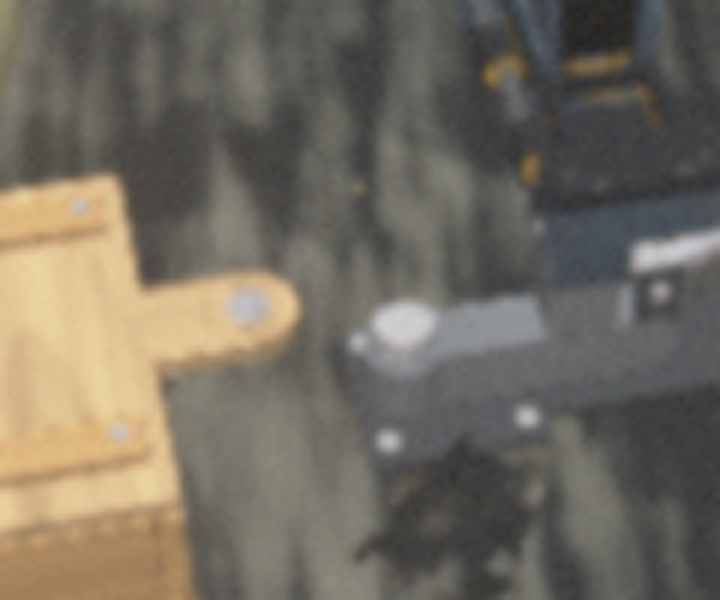

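Run:
```python
from h import *
s=load("side5.pkl")
P=lambda c:(180+(c[0]+.5)/6-.5,140+(c[1]+.5)/6-.5)
print(dep(s,*P((403,322))).round(1),atz(s,*P((403,322)),56).round(1))
for c in [(389,441),(527,417)]:print(dep(s,*P(c)).round(1),atz(s,*P(c),13).round(1))
f=s;u0,v0=P((403,322))
m=[dep(f,u0+i,v0+j)[2] for i in(-2,-1,0,1,2) for j in(-1,0,1)];print(np.median(m))
```

```text
[545.3  84.1  54.6] [545.4  85.4  56. ]
[555.  120.7  15.4] [554.9 118.6  13. ]
[490.8 109.7  13.3] [490.8 109.5  13. ]
54.527432804063096
```

Request:
servo_tool(
  motion=[8, 1.2, 0, 0, 0, 0, 0, 12, 1.8, 0, 0, 0, 0, 0, 12, 1.8, 0, 0, 0, 0, 0, 12, 1.8, 0, 0, 0, 0, 0, 12, 1.8, 0, 0, 0, 0, 0, 8, 1.2, 0, 0, 0, 0, 0, 4.5, 0.7, 0, 0, 0, 0, 0, 0, 0, 0, 0, 0, 0, 0, 0, 0, 0, 0, 0, 0, 0],
)

```text
time_s: 7.43
ee_pos: [533.4, 85.4, 70.1]
ee_rot: [-179.9, -0.0, 98.2]
force: [-0.8, -0.0, -6.2]
gripper_width: 33.8
```

```bash
python3 snap.py 6
python3 - <<'E'
from h import *
s=load("side6.pkl");
crop(s,180,140,300,240,6,"pics/c6.png")
E
```

```text
{'time_s': 7.53, 'qpos': [7.87, 21.94, 104.84, 0.01, 53.3, -90.34], 'ee_pos': [532.89, 85.28, 70.14], 'ee_rot': [-179.92, -0.01, 98.21], 'force': [-0.52, -0.38, -6.95], 'gripper_width': 33.52}
```

View pics/c6.png

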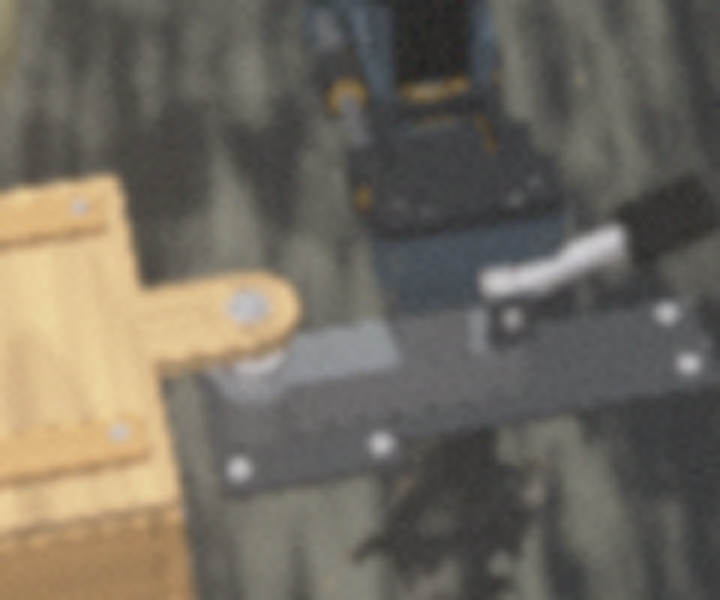

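View pics/top6.png

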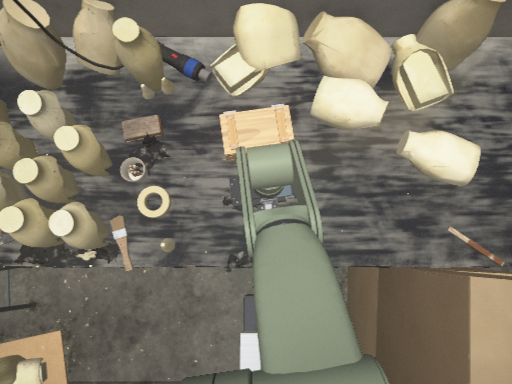

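```bash
cat > fit.py <<'E'
from h import *
def fit(f,P,pts,z):
    # local screw coords from both cams at start, jack frame about grip (519.2,-240.3) yaw -7.6
    q=np.array([[618.2,-221.8],[553.1,-214.4],[401.6,-210.4]])
    a=np.deg2rad(-7.6);R=np.array([[np.cos(a),-np.sin(a)],[np.sin(a),np.cos(a)]])
    loc=(q-[519.2,-240.3])@R
    w=np.array([atz(f,*P(c),z)[:2] for c in pts])
    lc=loc-loc.mean(0);wc=w-w.mean(0)
    th=np.arctan2((lc[:,0]*wc[:,1]-lc[:,1]*wc[:,0]).sum(),(lc*wc).sum())
    R=np.array([[np.cos(th),-np.sin(th)],[np.sin(th),np.cos(th)]])
    o=w.mean(0)-R@loc.mean(0)
    print("loc",loc.round(1).tolist(),"w",w.round(1).tolist())
    print("yaw",np.rad2deg(th).round(2),"grip",o.round(1),"saddle",(o+R@[80,0]).round(1), "res",(w-(loc@R.T+o)).round(1).tolist())
E
python3 - <<'E'
from fit import *
s=load("side6.pkl")
P=lambda c:(180+(c[0]+.5)/6-.5,140+(c[1]+.5)/6-.5)
fit(s,P,[(239,469),(381,444),(689,363)],13)
# tongue outline: project hypothetic tongue centre
for p in [(613.6,96.3,89),(613.6,96.3,82)]:
    u,v=proj(s,p);print((u+.5-180)*6-.5,(v+.5-140)*6-.5)
E
```

```text
loc [[95.7, 31.4], [30.2, 30.2], [-120.5, 14.1]] w [[623.5, 129.5], [558.6, 120.1], [411.6, 82.3]]
yaw 8.02 grip [533.   85.4] saddle [612.2  96.6] res [[0.1, -0.4], [-0.0, 0.6], [-0.1, -0.2]]
248.02068386259396 297.3530735608754
249.06827587752986 308.4920249290108
```

Request:
servo_tool(
  motion=[1, 0, -1, 0, 0, 0, 0, 0, 0, -1, 0, 0, 0, 0, 0, 0, -1, 0, 0, 0, 0, 0, 0, -0.7, 0, 0, 0, 0, 0, 0, 0, 0, 0, 0, 0, 0, 0, 0, 0, 0, 0, 0],
)

```text
time_s: 8.03
ee_pos: [534.8, 85.4, 66.5]
ee_rot: [-180.0, -0.0, 98.2]
force: [0.0, -0.1, -6.4]
gripper_width: 33.2
```

Request:
servo_tool(
  motion=[0, 0, -0.7, 0, 0, 0, 0, 0, 0, 0, 0, 0, 0, 0, 0, 0, 0, 0, 0, 0, 0],
)

```text
time_s: 8.28
ee_pos: [534.9, 85.4, 66.3]
ee_rot: [180.0, -0.0, 98.2]
force: [-0.7, -1.1, -2.5]
gripper_width: 33.6
```

Contact begins; settle slightly, then release.

Request:
servo_tool(
  motion=[0, 0, -0.6, 0, 0, 0, 0, 0, 0, 0, 0, 0, 0, 0, 0, 0, 0, 0, 0, 0, 0],
)

```text
time_s: 8.53
ee_pos: [534.9, 85.6, 66.2]
ee_rot: [180.0, -0.0, 98.2]
force: [-3.7, 1.1, 6.0]
gripper_width: 33.8
```

Request:
servo_tool(
  motion=[0, 0, 0, 0, 0, 0, 40, 0, 0, 0, 0, 0, 0, 70, 0, 0, 0, 0, 0, 0, 90, 0, 0, 0, 0, 0, 0, 90, 0, 0, 0, 0, 0, 0, 90, 0, 0, 0, 0, 0, 0, 90, 0, 0, 0, 0, 0, 0, 90, 0, 0, 0, 0, 0, 0, 90],
)

```text
time_s: 9.2
ee_pos: [534.9, 85.4, 65.2]
ee_rot: [180.0, -0.0, 98.2]
force: [0.2, -0.3, -0.6]
gripper_width: 79.9
```

```bash
python3 snap.py 7
python3 - <<'E'
from h import *
s=load("side7.pkl");
crop(s,180,140,300,240,6,"pics/c7.png")
E
```

```text
{'time_s': 9.3, 'qpos': [7.85, 22.38, 104.97, 0.01, 52.65, -90.36], 'ee_pos': [534.85, 85.39, 65.25], 'ee_rot': [-180.0, -0.0, 98.2], 'force': [0.15, -0.44, 0.42], 'gripper_width': 81.94}
```

View pics/c7.png

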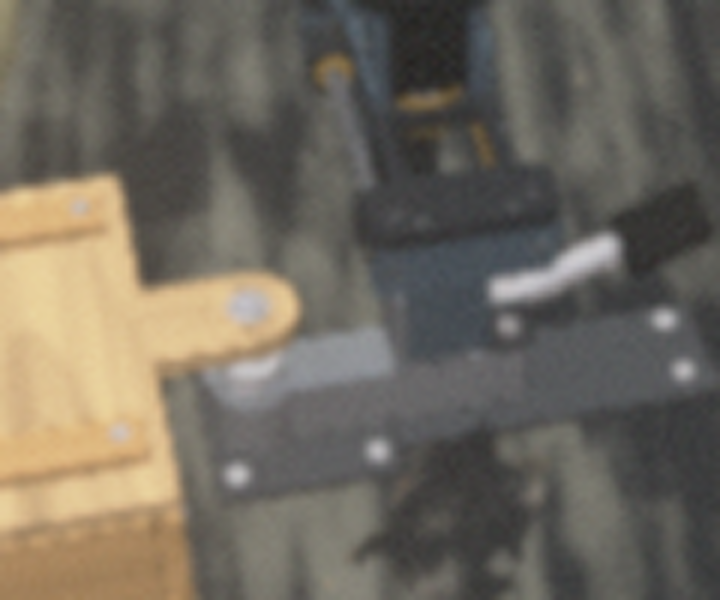

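Run:
```python
from fit import *
s=load("side7.pkl")
P=lambda c:(180+(c[0]+.5)/6-.5,140+(c[1]+.5)/6-.5)
fit(s,P,[(237,475),(378,451),(684,370)],9)
```

```text
loc [[95.7, 31.4], [30.2, 30.2], [-120.5, 14.1]] w [[624.6, 129.5], [560.2, 120.7], [413.8, 82.9]]
yaw 7.97 grip [534.6  85.8] saddle [613.8  96.9] res [[-0.4, -0.7], [-0.2, 0.8], [0.5, -0.1]]
```

Request:
servo_tool(
  motion=[0, 0, 10, 0, 0, 0, 90, 0, 0, 25, 0, 0, 0, 90, 0, 0, 30, 0, 0, 0, 90, 0, 0, 20, 0, 0, 0, 60, 0, 0, 0, 0, 0, 0, 30, 0, 0, 0, 0, 0, 0, 0, 0, 0, 0, 0, 0, 0, 0, 0, 0, 0, 0, 0, 0, 0],
)

```text
time_s: 9.97
ee_pos: [533.9, 85.3, 149.2]
ee_rot: [-179.9, -0.0, 98.2]
force: [-0.2, 0.1, 0.0]
gripper_width: 51.6
```

Request:
servo_tool(
  motion=[-20, -2.8, 0, 0, 0, 0, 0, -25, -3.5, 0, 0, 0, 0, 0, -25, -3.5, 0, 0, 0, 0, 0, -25, -3.5, 0, 0, 0, 0, 0, -9, -1.3, 0, 0, 0, 0, 0, 0, 0, 0, 0, 0, 0, 0, 0, 0, 0, 0, 0, 0, 0],
)

```text
time_s: 10.55
ee_pos: [431.5, 70.9, 150.2]
ee_rot: [180.0, -0.0, 98.2]
force: [1.0, -1.3, 0.3]
gripper_width: 4.7
```

```bash
python3 snap.py 8
python3 - <<'E'
from h import *
s=load("side8.pkl");
crop(s,180,120,310,220,6,"pics/c8.png")
E
```

```text
{'time_s': 10.65, 'qpos': [7.82, 8.39, 110.94, 0.01, 60.6, -90.39], 'ee_pos': [432.34, 70.98, 150.25], 'ee_rot': [179.94, -0.0, 98.2], 'force': [0.07, 0.07, -0.58], 'gripper_width': 0.68}
```

View pics/c8.png

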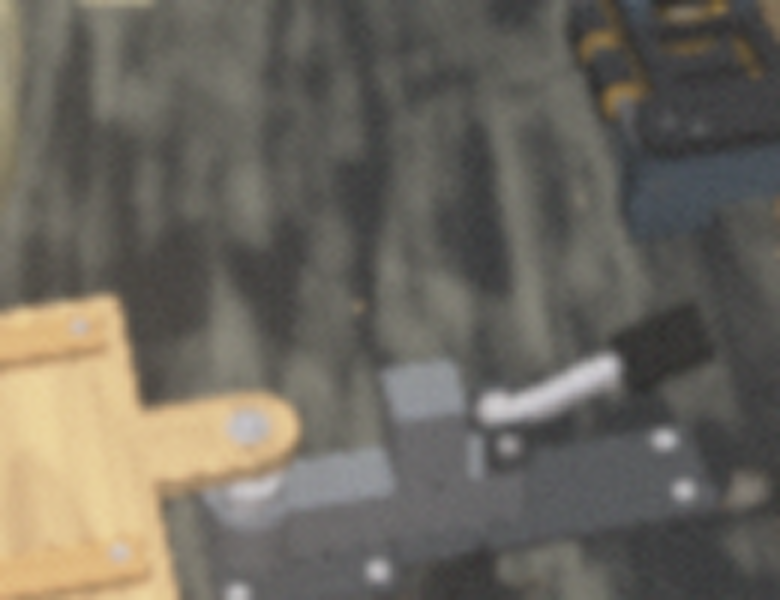

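Run:
```python
from h import *
s=load("side8.pkl")
P=lambda c:(180+(c[0]+.5)/6-.5,120+(c[1]+.5)/6-.5)
print(dep(s,*P((662,340))).round(1),atz(s,*P((662,340)),95).round(1))
print("grip",atz(s,*P((424,390)),90).round(1))
t=load("top8.pkl");crop(t,220,120,340,270,4,"pics/c8t.png")
```

```text
[427.7  71.9  97. ] [427.3  69.8  95. ]
grip [535.5  87.1  90. ]
```

Request:
servo_tool(
  motion=[-1, 0, -10, 0, 0, 0, 0, 0, 0, -15, 0, 0, 0, 0, 0, 0, -8, 0, 0, 0, 0, 0, 0, 0, 0, 0, 0, 0, 0, 0, 0, 0, 0, 0, 0],
)

```text
time_s: 11.07
ee_pos: [430.3, 70.8, 117.0]
ee_rot: [-179.9, -0.0, 98.2]
force: [0.4, 0.9, 1.1]
gripper_width: 0.4
```

Request:
servo_tool(
  motion=[-0.7, -0.1, -4, 0, 0, 0, 0, -0.7, -0.1, -4, 0, 0, 0, 0, -0.7, -0.1, -4, 0, 0, 0, 0, -0.7, -0.1, -4, 0, 0, 0, 0, 0, 0, 0, 0, 0, 0, 0, 0, 0, 0, 0, 0, 0, 0],
)

```text
time_s: 11.57
ee_pos: [426.8, 70.4, 101.1]
ee_rot: [-180.0, -0.0, 98.2]
force: [0.1, -0.5, -0.7]
gripper_width: 0.3
```

Request:
servo_tool(
  motion=[-0.7, -0.1, -4, 0, 0, 0, 0, -0.7, -0.1, -4, 0, 0, 0, 0, -0.7, -0.1, -4, 0, 0, 0, 0, -0.7, -0.1, -4, 0, 0, 0, 0, 0, 0, 0, 0, 0, 0, 0, 0, 0, 0, 0, 0, 0, 0],
)

```text
time_s: 12.07
ee_pos: [423.8, 69.9, 85.1]
ee_rot: [-179.9, -0.0, 98.2]
force: [-1.7, 0.2, 2.7]
gripper_width: 0.5
```

```bash
python3 snap.py 9
python3 - <<'E'
from h import *
s=load("side9.pkl");
crop(s,180,120,310,220,6,"pics/c9.png")
E
```

```text
{'time_s': 12.17, 'qpos': [7.83, 12.07, 117.38, 0.01, 50.59, -90.38], 'ee_pos': [423.98, 69.96, 85.32], 'ee_rot': [-179.96, -0.0, 98.21], 'force': [-1.07, -0.09, 1.52], 'gripper_width': 0.4}
```

View pics/c9.png

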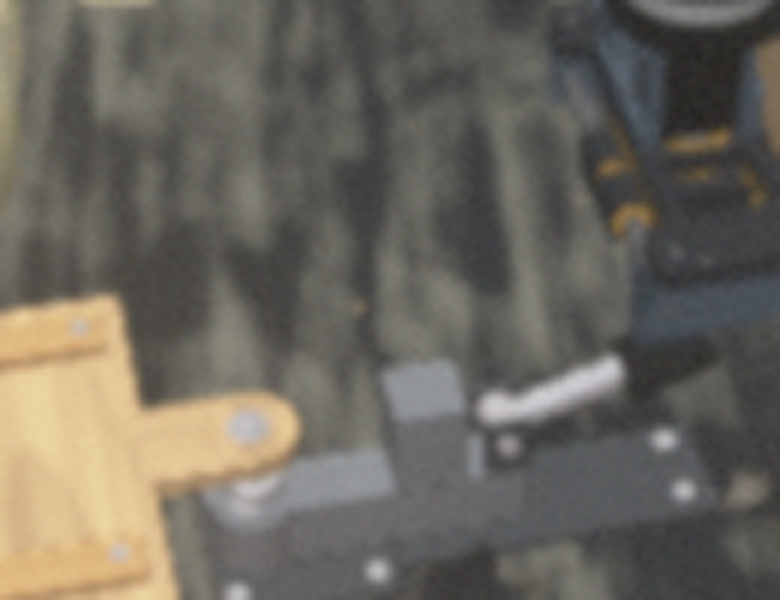

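Run:
```python
from h import *
L=[]
for k in "89":
    s=load(f"side{k}.pkl"); L.append(cv2.resize(s["image"][150:215,255:305,::-1],None,fx=8,fy=8,interpolation=2))
cv2.imwrite("pics/c9b.png",np.hstack(L))
s=load("side9.pkl")
for p in [(424,70,66),(424,83,66),(424,57,66),(408,70,66),(440,70,66)]: print(p,((proj(s,p)-[255,150])*8).round(0))
```

```text
(424, 70, 66) [284. 271.]
(424, 83, 66) [290. 298.]
(424, 57, 66) [279. 245.]
(408, 70, 66) [331. 268.]
(440, 70, 66) [238. 274.]
```

View pics/c9b.png

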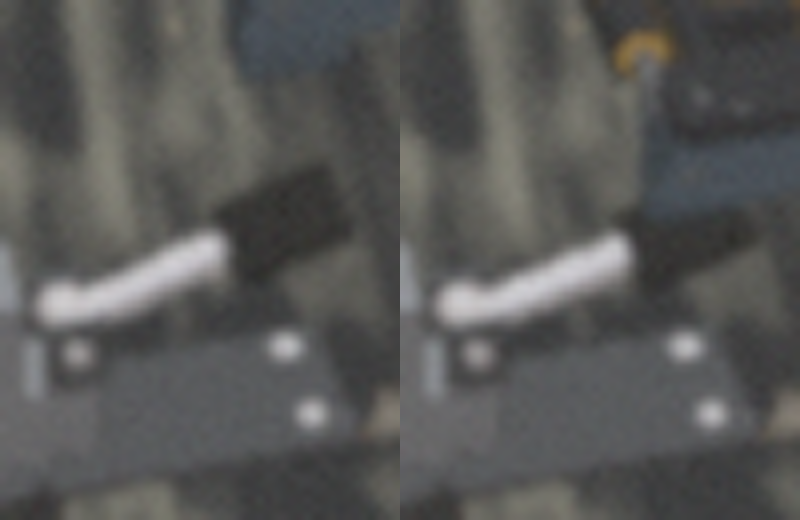

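Run:
```python
from h import *
for k in "789":
    s=load(f"side{k}.pkl"); print(k)
    for v in range(150,200,3):
        print(v,[dep(s,u,v).round(0).astype(int).tolist() for u in (288,294,300)])
s=load("side7.pkl")
print([dep(s,255,v).round(0).astype(int).tolist() for v in range(160,215,4)])
```

```text
7
150 [[396, -152, 0], [377, -148, 1], [357, -151, -3]]
153 [[398, -138, -2], [380, -133, 2], [581, 844, 843]]
156 [[400, -123, -1], [381, -121, -1], [362, -119, -1]]
159 [[402, -108, -1], [383, -107, -1], [364, -106, -2]]
162 [[404, -95, -2], [385, -94, -2], [367, -89, 1]]
165 [[406, -81, -1], [388, -78, 0], [369, -76, 0]]
168 [[408, -67, -1], [390, -65, -1], [371, -65, -3]]
171 [[411, -49, 2], [415, 57, 102], [373, -50, -1]]
174 [[431, 62, 96], [416, 67, 100], [375, -38, -2]]
177 [[433, 71, 94], [418, 79, 101], [378, -23, 0]]
180 [[434, 81, 93], [418, 85, 95], [380, -8, 2]]
183 [[435, 88, 88], [399, -2, -3], [382, 1, -2]]
186 [[419, 12, 0], [401, 11, -3], [384, 15, 0]]
189 [[421, 24, -1], [403, 25, -1], [386, 29, 1]]
192 [[424, 42, 5], [407, 44, 6], [388, 39, -1]]
195 [[426, 58, 10], [409, 58, 8], [390, 53, 1]]
198 [[427, 67, 7], [410, 69, 7], [391, 62, -2]]
8
150 [[453, 156, 260], [439, 152, 256], [426, 154, 256]]
153 [[453, 155, 250], [439, 154, 249], [425, 152, 246]]
156 [[439, 83, 179], [423, 80, 175], [362, -118, 0]]
159 [[438, 80, 166], [384, -103, 2], [365, -102, 2]]
162 [[4
[... 1073 characters left out ...]
, [421, 153, 190]]
174 [[449, 154, 184], [435, 154, 183], [420, 152, 180]]
177 [[435, 81, 103], [416, 72, 93], [378, -24, -2]]
180 [[433, 77, 89], [418, 84, 94], [380, -10, 0]]
183 [[435, 87, 87], [400, 1, 0], [382, 1, -2]]
186 [[419, 10, -3], [401, 13, -1], [384, 16, 1]]
189 [[421, 24, -1], [403, 26, -1], [385, 26, -2]]
192 [[424, 44, 7], [407, 46, 7], [388, 39, -1]]
195 [[426, 56, 7], [409, 59, 9], [389, 50, -2]]
198 [[428, 72, 12], [411, 72, 10], [391, 62, -2]]
[[524, 106, 193], [508, -96, -3], [510, -73, 1], [528, 157, 200], [529, 170, 199], [530, 174, 191], [529, 167, 170], [527, 136, 126], [527, 136, 111], [527, 134, 94], [524, 101, 44], [524, 100, 27], [524, 100, 10], [581, 844, 843]]
```

Request:
servo_tool(
  motion=[0, 0, -4, 0, 0, 0, 0, 0, 0, -4, 0, 0, 0, 0, 0, 0, -4, 0, 0, 0, 0, 0, 0, -4, 0, 0, 0, 0, 0, 0, 0, 0, 0, 0, 0, 0, 0, 0, 0, 0, 0, 0],
)

```text
time_s: 12.67
ee_pos: [423.9, 69.9, 69.1]
ee_rot: [-179.9, -0.0, 98.2]
force: [-1.4, -0.7, 5.5]
gripper_width: 0.5
```

```bash
python3 snap.py 10
python3 - <<'E'
from h import *
s=load("side10.pkl");
crop(s,180,120,310,220,6,"pics/c10.png")
E
```

```text
{'time_s': 12.77, 'qpos': [7.83, 13.34, 118.62, 0.01, 48.09, -90.38], 'ee_pos': [423.98, 69.95, 69.34], 'ee_rot': [-179.96, -0.0, 98.21], 'force': [-1.31, -0.96, 4.98], 'gripper_width': 0.38}
```

View pics/c10.png

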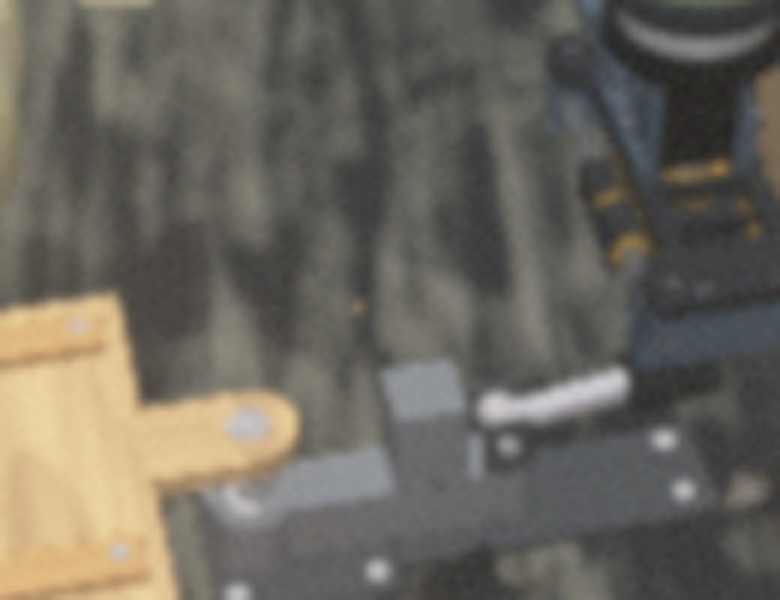

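Request:
servo_tool(
  motion=[-0.5, 0, -4, 0, 0, 0, 0, -0.5, 0, -4, 0, 0, 0, 0, -0.5, 0, -4, 0, 0, 0, 0, 0, 0, 0, 0, 0, 0, 0, 0, 0, 0, 0, 0, 0, 0],
)

```text
time_s: 13.18
ee_pos: [422.4, 69.8, 57.3]
ee_rot: [-180.0, 0.0, 98.2]
force: [-3.4, -1.8, 5.8]
gripper_width: 0.8
```

Request:
servo_tool(
  motion=[-0.5, 0, -3, 0, 0, 0, 0, -0.5, 0, -3, 0, 0, 0, 0, 0, 0, 0, 0, 0, 0, 0, 0, 0, 0, 0, 0, 0, 0],
)

```text
time_s: 13.52
ee_pos: [422.0, 69.8, 51.8]
ee_rot: [180.0, 0.0, 98.2]
force: [-2.8, -1.7, 7.5]
gripper_width: 0.6
```

```bash
python3 snap.py 11
python3 - <<'E'
from h import *
s=load("side11.pkl");
crop(s,180,120,310,220,6,"pics/c11.png")
E
```

```text
{'time_s': 13.62, 'qpos': [7.86, 14.62, 120.2, -0.04, 45.15, -90.33], 'ee_pos': [422.04, 69.75, 51.89], 'ee_rot': [179.96, 0.03, 98.22], 'force': [-2.68, -1.75, 8.55], 'gripper_width': 0.46}
```

View pics/c11.png

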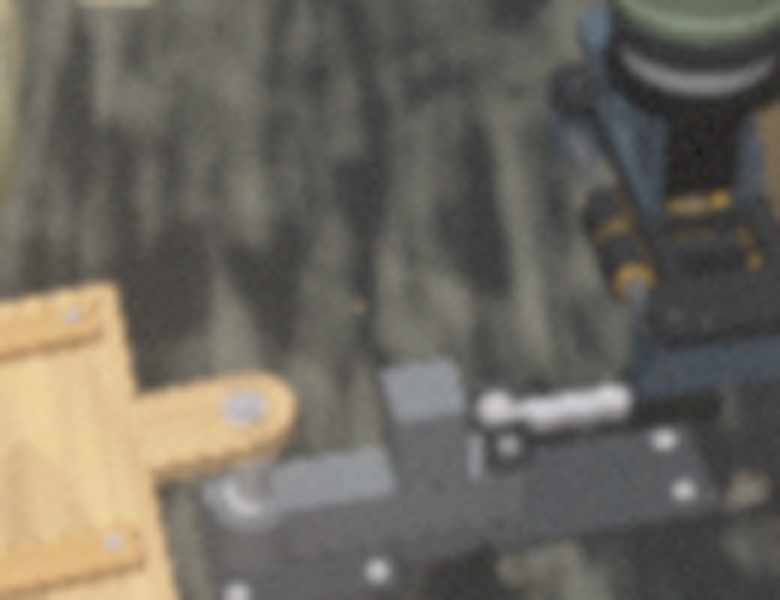

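Request:
servo_tool(
  motion=[0, 0, -3, 0, 0, 0, 0, 0, 0, -3, 0, 0, 0, 0, 0, 0, 0, 0, 0, 0, 0, 0, 0, 0, 0, 0, 0, 0],
)

```text
time_s: 13.95
ee_pos: [421.9, 69.8, 45.8]
ee_rot: [180.0, 0.0, 98.2]
force: [-2.9, -1.5, 8.2]
gripper_width: 0.3
```

Request:
servo_tool(
  motion=[0, 0, -2, 0, 0, 0, 0, 0, 0, -2, 0, 0, 0, 0, 0, 0, 0, 0, 0, 0, 0, 0, 0, 0, 0, 0, 0, 0],
)

```text
time_s: 14.28
ee_pos: [422.1, 69.8, 41.9]
ee_rot: [180.0, 0.0, 98.2]
force: [-2.3, -2.3, 8.6]
gripper_width: 0.3
```

Request:
servo_tool(
  motion=[0, 0, -2, 0, 0, 0, 0, 0, 0, 0, 0, 0, 0, 0, 0, 0, 0, 0, 0, 0, 0],
)

```text
time_s: 14.53
ee_pos: [422.2, 69.8, 40.9]
ee_rot: [179.9, 0.0, 98.2]
force: [-5.5, -2.0, 17.6]
gripper_width: 0.2
```

Request:
servo_tool(
  motion=[0, 0, -2, 0, 0, 0, 0, 0, 0, 0, 0, 0, 0, 0, 0, 0, 0, 0, 0, 0, 0],
)

```text
time_s: 14.78
ee_pos: [422.3, 69.8, 40.2]
ee_rot: [179.9, 0.0, 98.2]
force: [-8.6, -2.9, 31.1]
gripper_width: 0.4
```

```bash
python3 snap.py 12
python3 - <<'E'
from h import *
s=load("side12.pkl");
crop(s,180,120,310,220,6,"pics/c12.png")
E
```

```text
{'time_s': 14.88, 'qpos': [7.87, 15.63, 121.06, -0.03, 43.19, -90.33], 'ee_pos': [422.33, 69.85, 40.24], 'ee_rot': [179.88, 0.02, 98.21], 'force': [-8.61, -2.33, 31.38], 'gripper_width': 0.32}
```

View pics/c12.png

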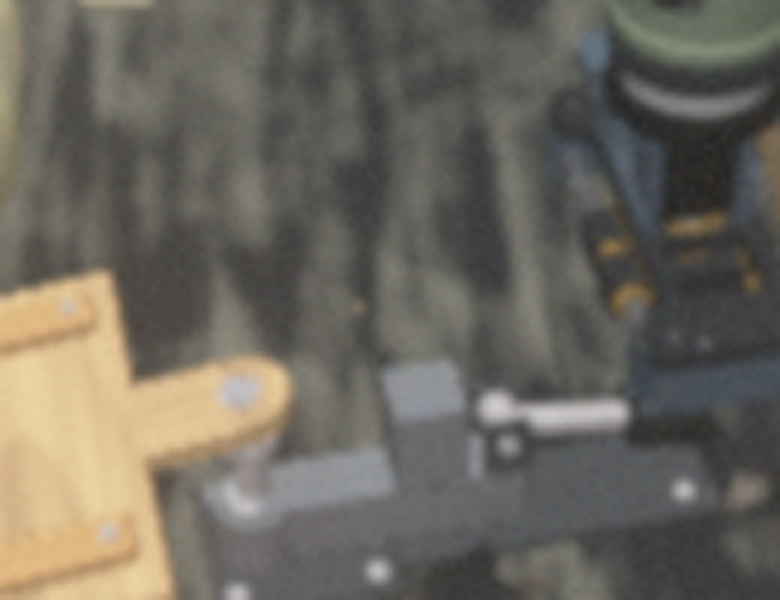

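Request:
servo_tool(
  motion=[-0.5, 0, 1.3, 0, 0, 0, 0, 0, 0, 0, 0, 0, 0, 0, 0, 0, 0, 0, 0, 0, 0, 0, 0, 0, 0, 0, 0, 0],
)

```text
time_s: 15.22
ee_pos: [422.2, 69.8, 40.7]
ee_rot: [179.8, 0.0, 98.2]
force: [-5.1, -2.6, 21.2]
gripper_width: 0.5
```

```bash
python3 snap.py 13
python3 - <<'E'
from fit import *
s=load("side13.pkl");t=load("top13.pkl")
crop(s,180,120,310,220,6,"pics/c13.png")
P=lambda c:(180+(c[0]+.5)/6-.5,120+(c[1]+.5)/6-.5)
fit(s,P,[(237,595),(378,571),(684,490)],9)
u,v=P((238,391))
print([ (z,atz(s,u,v,z).round(1).tolist()) for z in (100,105,110)])
for d in (0,15,20,24):
    u,v=proj(s,(613.6,96.3,86+d));print(d,(u+.5-180)*6-.5,(v+.5-120)*6-.5)
print("bolt depth",np.median([dep(s,P((238,391))[0]+i,P((238,391))[1]+j)[2] for i in(-1,0,1) for j in (-1,0,1)]))
for n in ("side","top"):
  a=load(n+"0.pkl")["image"].astype(int);b=load(n+"13.pkl")["image"].astype(int)
  r=(slice(250,384),slice(200,340)) if n=="side" else (slice(150,260),slice(110,195))
  d=np.abs(a[r]-b[r]).max(-1); print(n,"bystander diff max/mean",d.max(),d.mean().round(2))
E
```

```text
{'time_s': 15.32, 'qpos': [7.87, 15.57, 121.06, -0.04, 43.22, -90.32], 'ee_pos': [422.23, 69.84, 40.72], 'ee_rot': [179.85, 0.03, 98.22], 'force': [-5.54, -2.15, 21.86], 'gripper_width': 0.27}
loc [[95.7, 31.4], [30.2, 30.2], [-120.5, 14.1]] w [[624.6, 129.5], [560.2, 120.7], [413.8, 82.9]]
yaw 7.97 grip [534.6  85.8] saddle [613.8  96.9] res [[-0.4, -0.7], [-0.2, 0.8], [0.5, -0.1]]
[(100, [617.1, 90.6, 100.0]), (105, [616.9, 95.7, 105.0]), (110, [616.6, 100.8, 110.0])]
0 248.47086679648737 422.13982807590395
15 246.20149156830234 398.0097660456477
20 245.4346577256457 389.85609098989096
24 244.8173938496529 383.2927798936227
bolt depth 107.73640909983294
side bystander diff max/mean 12 2.76
top bystander diff max/mean 9 2.4
```

View pics/c13.png

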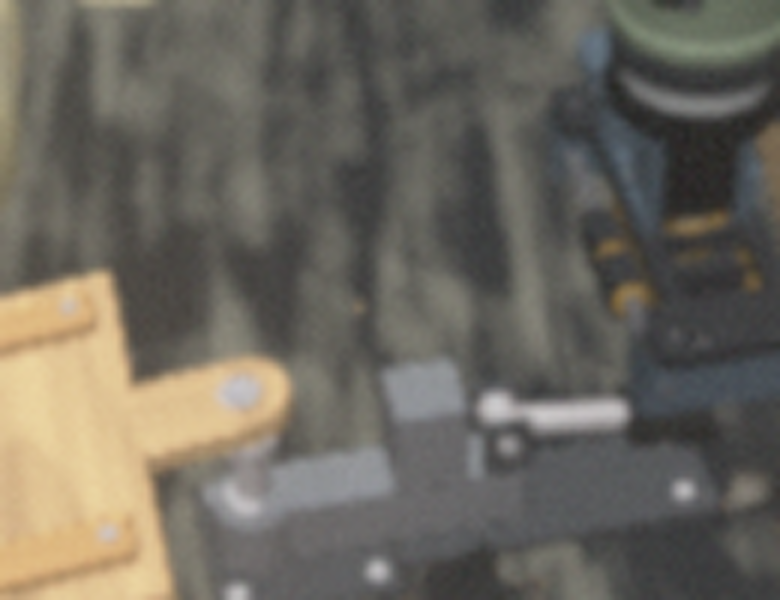

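View pics/top13.png

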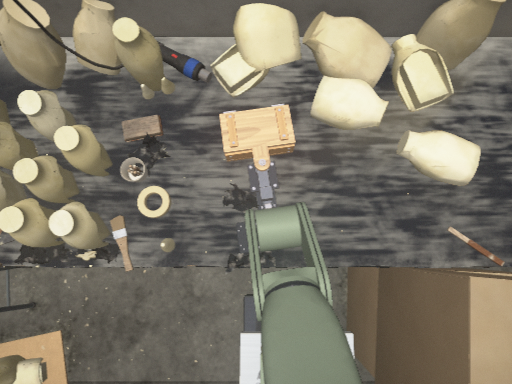

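Run:
```python
from h import *
for k,y0 in ((8,120),(13,120)):
    s=load(f"side{k}.pkl")
    a=np.deg2rad(8.0);ex=np.array([np.cos(a),np.sin(a),0]);o=np.array([534.6,85.6,0])
    for q in ((0,) if k==8 else (.40,.45,.5,.55)):
        sl=.38-q
        for d in (30,57):
            p=o+ex*(-35-d*np.cos(sl))+[0,0,60+d*np.sin(sl)]
            u,v=proj(s,p);print(k,q,d,((u+.5-180)*6-.5).round(),((v+.5-y0)*6-.5).round())
```

```text
8 0 30 562.0 395.0
8 0 57 617.0 370.0
13 0.4 30 566.0 412.0
13 0.4 57 623.0 404.0
13 0.45 30 566.0 415.0
13 0.45 57 623.0 408.0
13 0.5 30 565.0 417.0
13 0.5 57 622.0 413.0
13 0.55 30 565.0 420.0
13 0.55 57 621.0 417.0
```

Run:
```python
from h import *
for k,us in ((8,(562,590,612)),(13,(566,590,612,620))):
    s=load(f"side{k}.pkl"); g=s["image"].astype(float).mean(2)
    for c in us:
        u=180+(c+.5)/6-.5; ui=int(np.floor(u)); w=u-ui
        col=g[170:200,ui]*(1-w)+g[170:200,ui+1]*w
        i=np.argmax(col); v0=170
        ww=np.clip(col-110,0,None); ww[:max(0,i-3)]=0; ww[i+4:]=0
        v=(ww*np.arange(170,200)).sum()/ww.sum(); print(k,c,((v+.5-120)*6-.5).round(1),col[i].round())
```

```text
8 562 388.4 199.0
8 590 375.4 200.0
8 612 369.6 176.0
13 566 415.2 192.0
13 590 413.2 192.0
13 612 411.8 191.0
13 620 411.8 179.0
```

Run:
```python
from workcell import sensors, env
s=sensors.state();print(s["time_s"],s["force"],s["ee_pos"])
print(env.job_done())
s=sensors.state();print(s["time_s"],s["force"],s["ee_pos"])
```

```text
15.3167 [-5.53961231 -2.14790319 21.8607219 ] [422.2294048   69.83600086  40.72126984]
the job is handed in; nothing more can be done
None
the job is handed in; nothing more can be done
```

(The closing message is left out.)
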